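# Fit fresh cells in the kiln monitor and hold its reset

### The job

The kiln monitor lies on its face with its battery cover off: lay the two fresh green cells in its two battery troughs, one in each, with their positive (red-banded) ends pointing towards the monitor's thick end, and let go of them. Then take the blue-handled ball stylus from the tool block, reach its tip through the orange-ringed reset hole and press the recessed red button all the way down; hold it there for at least two seconds and finish still gripping the stylus and holding the button down, without letting go. Leave everything else as it stands.

Things in the scene. Friction and masses are not known exactly. Their poses are not given: they have to be found in the camera images.
- monitor: the kiln monitor: light-grey case lying on its face, fixed, 204 mm long; origin at the middle of its underside, x along its length from the low battery bay to the thick end, z up. Bay: x = -102 to +22 mm, 64 mm wide, its floor 18 mm above the table, with two troughs in line along x. Thick end: x = +22 to +102 mm, 84 mm wide, flat top 50 mm above the table, with the reset hole in it
- trough_near (a point): centre (on the cell axis, 31.1 mm above the table) of where a cell lies in the trough farther from the thick end; axes as the monitor's, the cell's positive end must point along +x. Trough: 58 mm long between cross walls (4 mm thick, tops 40 mm above the table); side lips 26 mm apart, 3 mm thick, tops 26 mm above the table, nothing higher beside them. Red contact at +x end; springs do not push
- trough_near_plus (a point): where the positive end (face of the nub) of a cell centred in that trough comes: 25 mm along +x from trough_near
- trough_far (a point): the same for the trough next to the thick end, 62 mm farther along the monitor's x; its +x wall is the face of the thick end
- trough_far_plus (a point): where the positive end of a cell centred in that trough comes
- hole_mouth (a point): centre of the mouth of the round reset hole, in the top of the thick end, 50 mm above the table: 12 mm in diameter with a 2.5 mm chamfer, ringed in orange; z up along the hole. The button's top lies 19 mm below the mouth
- reset (a joint): the recessed red reset button (10.6 mm in diameter): 0 when up, 0.004 m when all the way down, against a spring of 1.7 N at first and 4.7 N at the bottom, then a hard stop
- reset_top (a point): centre of the top of the reset button, 31 mm above the table when up; it moves down with the button
- cell_a_center (a point): a fresh cell: green cylinder 26 mm in diameter and 50 mm long, lying on its side on the table, about 66 g; a red band and a small steel nub mark its positive end. It rolls if nudged. This point is its centre, on its axis, 13 mm above the table at the start; its x axis runs along the cell towards the positive end (its y and z turn as the cell rolls)
- cell_a_plus (a point): face of that cell's nub, 25 mm from its centre
- cell_b_center (a point): a fresh cell: green cylinder 26 mm in diameter and 50 mm long, lying on its side on the table, about 66 g; a red band and a small steel nub mark its positive end. It rolls if nudged. This point is its centre; axes as for the other cell
- cell_b_plus (a point): face of that cell's nub, 25 mm from its centre
- block_top (a point): middle of the top of the wooden tool block, fixed, 54 x 144 mm and 72 mm high; three holes in a row along its y, 45 mm apart, the middle one at this point, hold the stylus, a needle tool and a brush upright in any order, all with their tops 140 mm above the table; x across the row, z up
- stylus_grip (a point): the ball stylus, standing tip down in one hole of the block: round blue handle 14 mm in diameter and 95 mm long with an aluminium ring, about 35 g. This point is on its axis 100 mm above the table, 40 mm below its top, 28 mm above the block's top; z up along the stylus. Handle 27 mm deep in its hole (1.6 mm play); lifts straight out, clear of the block after 72 mm
- stylus_tip (a point): the lowest point of the stylus's steel ball tip (6 mm in diameter), 98 mm below stylus_grip; the thin shaft under the handle is 4.4 mm thick (7 mm in its last 5 mm) and the ball's end is 43 mm below the handle
- needle_tool_grip (a point): bystander: a needle tool with a light wood handle, standing in the block; same handle size and height as the stylus
- brush_grip (a point): bystander: a brush with a dark wood handle, standing in the block; same handle size and height as the stylus
- spent_a_center (a point): bystander: a spent cell (black with a yellow band) in a small cardboard tray
- spent_b_center (a point): bystander: the other spent cell in that tray
- cover: bystander: the monitor's battery cover, light-grey, 124 x 66 x 30 mm, lying on the table hollow side down; origin at its underside
- clay_cone: bystander: a conical grey clay vessel, 96 mm wide and 78 mm high, on a plywood bat; origin at its underside
- glaze_jar: bystander: a glaze jar, 60 mm wide and 85 mm high; origin at its underside
- rib: bystander: a flat wooden rib, 62 x 100 x 8 mm; origin at its underside
There are look-alikes about, which are no part of the job. Leave any pink look-alike of the part that bears cell_b_center alone.

How it is judged:
On the way, in this order (a step that is already met when the one before it is completed fails the run):
1. one fresh cell lies in a trough, positive end towards the thick end, released ((((distance between cell_a_center and trough_near below 0.006 m and distance between cell_a_plus and trough_near_plus below 0.007 m) and contact force between cell_a and the fingers below 0.1 N) or ((distance between cell_a_center and trough_far below 0.006 m and distance between cell_a_plus and trough_far_plus below 0.007 m) and contact force between cell_a and the fingers below 0.1 N) or ((distance between cell_b_center and trough_near below 0.006 m and distance between cell_b_plus and trough_near_plus below 0.007 m) and contact force between cell_b and the fingers below 0.1 N) or ((distance between cell_b_center and trough_far below 0.006 m and distance between cell_b_plus and trough_far_plus below 0.007 m) and contact force between cell_b and the fingers below 0.1 N))), for 0.2 s.
2. both fresh cells lie so, one in each trough, released ((((distance between cell_a_center and trough_near below 0.006 m and distance between cell_a_plus and trough_near_plus below 0.007 m) and (distance between cell_b_center and trough_far below 0.006 m and distance between cell_b_plus and trough_far_plus below 0.007 m)) or ((distance between cell_a_center and trough_far below 0.006 m and distance between cell_a_plus and trough_far_plus below 0.007 m) and (distance between cell_b_center and trough_near below 0.006 m and distance between cell_b_plus and trough_near_plus below 0.007 m))) and contact force between each of cell_a, cell_b and the fingers below 0.1 N), for 0.2 s.
3. the gripped stylus, through the reset hole, holds the reset button down for two seconds (value of joint reset above 0.0025 m and contact force between stylus and reset above 1.5 N and contact force between the fingers and stylus above 2 N and horizontal distance between stylus_tip and hole_mouth below 0.008 m and z of stylus_tip in the frame of hole_mouth below -0.015 m and angle between stylus_tip's own z axis and vertical below 0.35 rad), for 2 s.
At the end, for the whole second after the job is handed in: Fresh cells released, one in each trough (centre within 6 mm, positive end within 7 mm of its place); stylus gripped, within 0.35 rad of upright, tip 15 mm or more down the hole, pressing the button (over 1.5 N) down more than 2.5 of its 4 mm (all of step 2 and all of step 3); the arm keeps its last pose, push and grip.
It fails at once if a spent cell is moved more than 30 mm (distance of any of spent_a_center, spent_b_center from where it was at the start of the episode above 0.03 m).
It fails at once if the needle tool or the brush is moved more than 30 mm (distance of any of needle_tool_grip, brush_grip from where it was at the start of the episode above 0.03 m).
It fails at once if the clay vessel is moved more than 30 mm or tipped (distance of clay_cone from where it was at the start of the episode above 0.03 m or angle between clay_cone's own z axis and vertical above 0.4 rad).
It fails at once if the battery cover, glaze jar or rib is moved more than 30 mm (distance of any of cover, glaze_jar, rib from where it was at the start of the episode above 0.03 m).
It also fails if it takes over 72 s, if anything falls off the work surface, if the arm or the gripper's body presses on something with over 40 N, if the wrist force passes 120 N, or if a joint passes its speed limit or range.

### The arm

A 6-joint arm with a two-finger parallel gripper is mounted at the origin on the work surface. World frame = base frame: x ahead of the robot, y to its left, z up, the work surface at z = 0. Lengths are in m, angles in rad, forces in N, time in s.
With the tool pointing down it reaches from about 0.375 to 0.975 m from the base axis. Payload 3.8 kg.
Tool frame: the origin (TCP) lies at the very end of the fingers, on their centre line; the grasp point (between the pads) lies 19 mm behind it (bot.tcp_to_grasp is the z of the grasp point in the tool frame, in m); z points along the fingers, y is the direction in which the jaws open and shut (so a half turn about z gives the same grasp; the last joint's range is limited). The gripper opens to 85 mm and grips with 20 to 120 N. Pads are 22 mm wide; open, the fingers measure 114 mm over their backs; the gripper's body (76 mm by 85 mm) begins 54 mm behind the grasp point. The pads swing forward as they close: fully open they stand 13 mm farther back than shut.
Start: joints at [-1.384, 0.264, 1.604, -0, 1.274, -0.037], TCP at [0.15, -0.658, 0.231] pointing down, gripper open.
Joint ranges: [-2.63, 2.63], [-0.94, 2.18], [0.31, 2.57], [-1.31, 4.45], [0, 2.66], [-2.55, 2.55]. Speed limits (rad/s): [2.57, 2.57, 3.14, 3.14, 3.14, 3.14].

### API

Orientations are given as a rotation vector (axis times angle).
In Python, from workcell import status, vision, job, bot gives the robot as it stands.
- The arm moves only by the tool apply_moves, never from a script. Its argument "deltas" is a list of rows, each a list of 7 numbers: the shift along the tool's x, y, z in m, then the turn, a rotation vector about the tool's x, y, z in rad, then the closure, from 0 (fully open) to 1 (shut). In form: [[x, y, z, rx, ry, rz, jaw], ...]. A call has 1 to 8 rows; each row is the pose to reach, as a shift and turn from the pose commanded when the call began, along the tool's axes at that moment; what a row does not reach only later rows make up. A row lasts 1/12 s, in which the tool goes at most 41.7 mm and 7.16 degrees, less where a joint would pass 70% of its speed; a pose out of reach is approached as far as the arm can. A call with a gripper value outside its range is refused whole. The fingers move at their own pace and stop on an object; "squeeze" is the grip in N (left out, the last holds). Time passes only in rows, so rows that repeat a pose let the fingers close. It gives the time, the measured TCP pose, the force and the opening at its end, in the units of the state.
- status.read_state(): the state, without advancing time (a new reading comes with each control period).
- vision.read_camera(name): name is "side" or "top"; returns the picture (420x560x3 uint8, red, green, blue); there is no depth.
- vision.get_calibration(name): a dict with "fov_y" (degrees; the focal length in pixels is half the picture's height over the tangent of half this angle, whatever the lens; pixels are square), "cx", "cy" (the principal point, pixels), "k1" (the pictures are not rectified: a ray, as slopes to the right and down, at radius r is drawn at 1 + k1 r^2 times it, then the intrinsics apply), "R" (3x3) and "t" (3): a world point X has camera coordinates R X + t. Camera axes: x right, y down, z forward; pixel columns grow to the right and rows downward; lengths in m; the calibration is good to about 2 mm. A picture is of the moment at which its call begins. get_calibration takes no time and is no camera call.
- job.finish_job(): hands the job in, once; it reports no verdict.
The state is a dict: "time": time; "q": joint angles; "joint_vel": joint speeds; "joint_torque": joint torques, N m; "tool_pos": TCP position; "tcp_rot": TCP orientation; "wrist_force": force on the tool from outside, world axes, zero at the start; "torque": the same for the moment, N m; "width": opening from 0.0 (shut) to 1.0 (fully open).
Only numpy, scipy, OpenCV 4.12 (cv2) and the standard library are available. Lean on these libraries where they do the work, as an engineer would, in place of code of your own. Each camera call takes 0.05 s, during which the arm holds its last target. There are 200 camera calls.

## Working session

There is one attempt and no reset: what is moved stays moved. The work goes in short steps, Python scripts to look and compute and a tool call to move; the robot and the scene stay as the last step left them, time stands still between calls to the robot, and variables do not carry over. Pictures are saved under pics/ and viewed, about 8 in all and at most 12, crops included, and the job is handed in when it is done.

Besides the shell and the picture viewer there is one more tool, called after "Request:" as a command line: name --pt "numbers of a row" for each row, then --argument value for the rest. apply_moves: Moves the arm, as the interface text tells. Its arguments: {"type":"object","properties":{"deltas":{"type":"array","items":{"type":"array","items":{"type":"number"}}},"squeeze":{"type":"number"}},"required":["deltas"]}

```bash
mkdir -p pics; ls
cat > h.py <<'E'
import numpy as np, cv2
from workcell import status, vision, job, bot
def cal(n):
    c=vision.get_calibration(n); f=210/np.tan(np.radians(c["fov_y"])/2)
    K=np.array([[f,0,c["cx"]],[0,f,c["cy"]],[0,0,1]]); d=np.array([c["k1"],0,0,0,0.])
    return K,d,np.array(c["R"]),np.array(c["t"])
def ray(n,uv):
    K,d,R,t=cal(n); p=cv2.undistortPoints(np.array(uv,float).reshape(-1,1,2),K,d).reshape(-1,2)
    return -R.T@t, np.c_[p,np.ones(len(p))]@R
def plane(n,uv,z):
    o,v=ray(n,uv); return o+v*((z-o[2])/v[:,2])[:,None]
def proj(n,X):
    K,d,R,t=cal(n); return cv2.projectPoints(np.array(X,float).reshape(-1,3),cv2.Rodrigues(R)[0],t,K,d)[0].reshape(-1,2)
def tri(uvs,uvt):
    a,v=ray("side",[uvs]);b,w=ray("top",[uvt]);v=v[0];w=w[0]
    s=np.linalg.lstsq(np.c_[v,-w],b-a,rcond=None)[0]
    return (a+v*s[0]+b+w*s[1])/2, np.linalg.norm(a+v*s[0]-b-w*s[1])
def save(n,img): cv2.imwrite("pics/"+n,img[:,:,::-1])
E
python3 - <<'E'
from h import *
for n in("top","side"):
    im=vision.read_camera(n); np.save(n+"0.npy",im); save(n+"0.png",cv2.resize(im,(800,600),interpolation=cv2.INTER_CUBIC))
    K,d,R,t=cal(n); print(n,K[0,0],d[0],-R.T@t,R[2])
s=status.read_state();print(s,bot.tcp_to_grasp)
E
```

```text
pics
top 453.98939759041696 -0.06925883776970575 [0.5544872  0.01794923 1.1912277 ] [ 0.0581789  -0.00178681 -0.99830457]
side 382.4988739160169 -0.07570299672869345 [0.42958486 0.81955861 0.7549454 ] [ 0.15593317 -0.7719125  -0.61630831]
{'time': 0.1, 'q': array([-1.38393713e+00,  2.64737961e-01,  1.60523687e+00,  7.85049221e-06,
        1.27372978e+00, -3.68846140e-02]), 'joint_vel': array([-0.0025713 , -0.00057908, -0.00356392,  0.00013267, -0.00129844,
        0.00294952]), 'joint_torque': array([ 1.90792921e-04, -5.16705859e+01, -3.68589950e+01, -6.63872652e-05,
        6.30801034e-03,  4.13150127e-07]), 'tool_pos': array([ 0.14965642, -0.6575133 ,  0.23004632]), 'tcp_rot': array([-3.11986110e+00, -3.50484547e-01,  2.36620907e-04]), 'wrist_force': array([-0.49727369, -0.87005305, -0.42564387]), 'torque': array([-0.00652037,  0.05135819, -0.00823679]), 'width': 1.0011176207928318} -0.0187
```

View pics/top0.png

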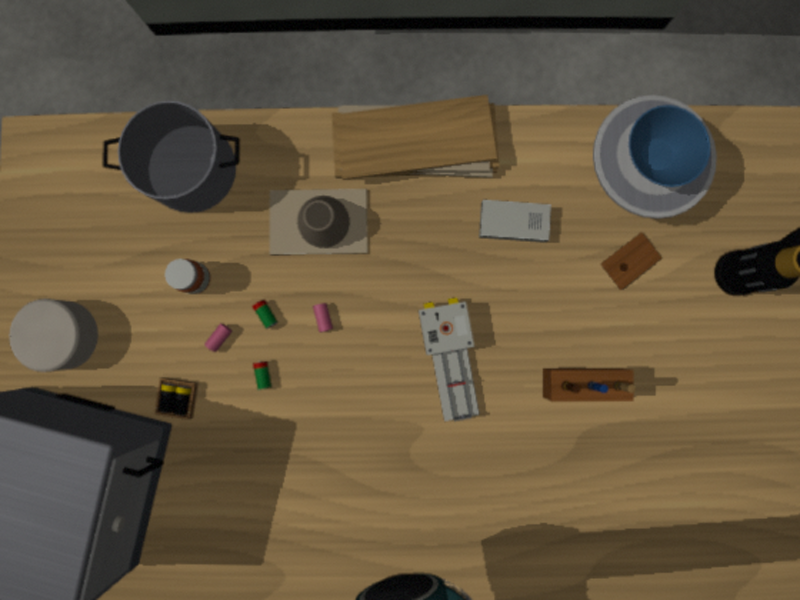

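View pics/side0.png

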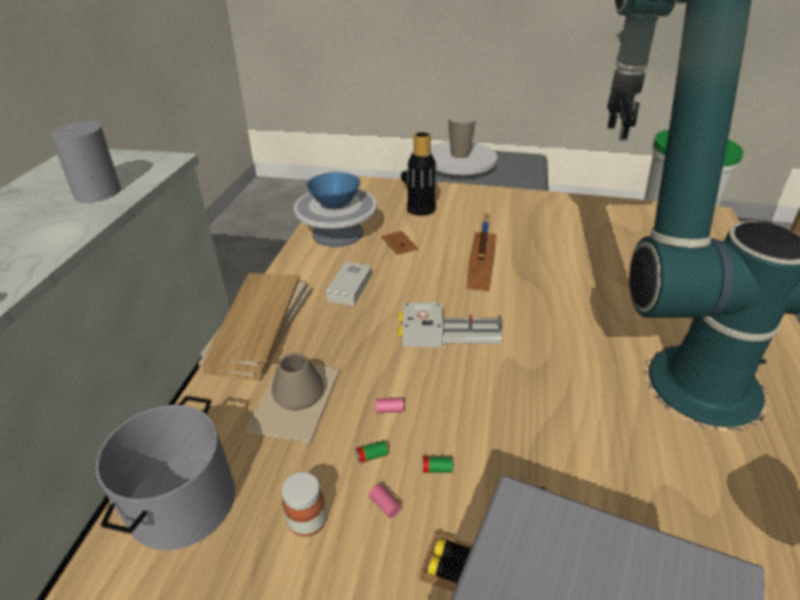

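The top view shows the green cells at (264,314) and (262,376) with their red ends up (+x). The monitor is at (455,360) with its thick end up, and the orange ring is at (446,328). The block is at (590,385) with the blue stylus in the middle. I'll take close crops and colour masks next.

Run:
```python
from h import *
T=np.load("top0.npy");S=np.load("side0.npy")
def crop(im,x,y,w,h): return cv2.resize(im[y:y+h,x:x+w],(400,300),interpolation=cv2.INTER_CUBIC)
# scaled: 0.7
m=np.vstack([np.hstack([crop(T,260,200,133,100),crop(T,370,230,100,75)]),np.hstack([crop(S,270,200,100,75),crop(S,310,140,67,70)])])
save("crops.png",m)
def blobs(im,lo,hi,name,mn=6):
    hsv=cv2.cvtColor(im,cv2.COLOR_RGB2HSV); k=cv2.inRange(hsv,lo,hi)
    n,l,st,c=cv2.connectedComponentsWithStats(k)
    for i in range(1,n):
        if st[i,4]>=mn: print(name,c[i].round(1),st[i])
for n,im in(("T",T),("S",S)):
    blobs(im,(45,100,40),(80,255,255),n+" green",20)
    blobs(im,(0,170,70),(5,255,255),n+" red",5)
    blobs(im,(6,120,120),(16,255,255),n+" orange",5)
    blobs(im,(105,120,40),(125,255,255),n+" blue",5)
```

```text
T green [186. 221.] [179 214  15  16 131]
T green [183.4 264.4] [178 257  12  16 133]
T red [180.1 213.1] [177 211   8   6  21]
T red [180.9 254.9] [178 254   7   3  18]
T orange [177.1 212.8] [176 211   4   5   8]
T orange [177.4 254.2] [176 253   5   4  10]
T blue [472.  79.] [471  76   3   7   7]
T blue [458.7  80.3] [457  79   4   3   6]
T blue [476.2  79. ] [475  78   4   3   5]
T blue [449.4  87.8] [448  84   4   8  11]
T blue [470.2  87.2] [469  86   3   3   5]
T blue [445.9  91. ] [444  89   5   6  12]
T blue [454.4  97. ] [453  95   4   5   7]
T blue [442.3 101. ] [441  98   5   6  12]
T blue [452.8 110.4] [452 109   3   4   5]
T blue [448.  113.1] [446 112   5   4   8]
T blue [480.7 123.7] [479 123   4   3   6]
T blue [461.8 127.2] [460 127   4   2   5]
T blue [419.7 271. ] [415 269  10   5  39]
S green [463.5  98.6] [458  91  11  17 128]
S green [511.9 107.2] [505  98  15  18 180]
S green [262.8 314.8] [255 309  17  13 152]
S green [308.5 325. ] [301 320  16  11 173]
S red [252.5 318. ] [250 314   5   9  28]
S red [297.5 324.7] [296 320   4  10  28]
S orange [279.5 169.3] [267 162  25  16 202]
S orange [336.2 185.4] [326 162  22  42 544]
S orange [329.6 220.8] [329 220   2   3   5]
S orange [251.7 313.3] [249 312   6   5   9]
S orange [254.2 321.8] [252 318   4   7  11]
S orange [297.7 329.5] [295 327   5   5  10]
S orange [211.1 358.8] [198 352  26  13 184]
S orange [216.1 374. ] [209 371  15   5  20]
S orange [301.6 392.4] [294 373  24  36 124]
S blue [339.3 158.6] [338 156   3   6  11]
```

View pics/crops.png

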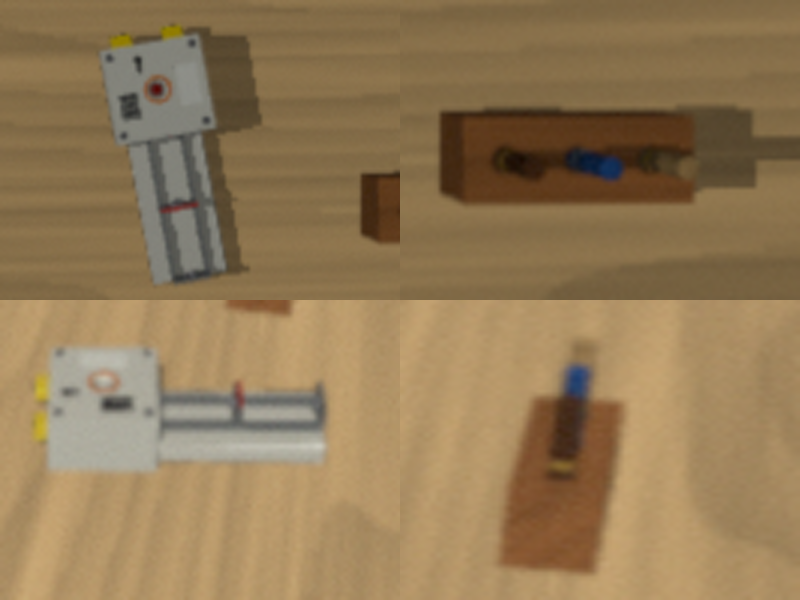

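Run:
```python
from h import *
T=np.load("top0.npy")
def cp(p,x=260,y=200,s=3.0075): return (np.array(p,float)+.5)/s+[x,y]-.5
pts=[cp(p) for p in [(100,51),(200,35),(217,127),(122,143)]]
C=plane("top",pts,.05); print("thick corners",C.round(4),[np.linalg.norm(C[i]-C[(i+1)%4]).round(4) for i in range(4)],C.mean(0))
print("ring",plane("top",[cp((157,89))],.05), "red wall ends",plane("top",[cp((162,209)),cp((198,204))],.04))
print("end wall",plane("top",[cp((172,279)),cp((210,272))],.04))
print("bay end corners",plane("top",[cp((154,283)),cp((226,268))],.018))
print("lips", plane("top",[cp((149,141)),cp((176,279)),cp((190,136)),cp((212,272))],.026))
# side ring check
q=lambda p:(np.array(p,float)+.5)/4+[270,200]-.5
print("ring tri",tri(q((103,381-300)),cp((157,89))), "ring side plane",plane("side",[q((103,81))],.05))
hs=cv2.cvtColor(T,cv2.COLOR_RGB2HSV)
for gs,rs,gt,rt in(((262.8,314.8),(252.5,318),(186,221),(180.1,213.1)),((308.5,325),(297.5,324.7),(183.4,264.4),(180.9,254.9))):
    print("cell green",tri(gs,gt),"red",tri(rs,rt), plane("top",[gt,rt],.014))
# whole-cell mask top
k=cv2.inRange(hs,(40,90,30),(85,255,255))|cv2.inRange(hs,(0,150,40),(16,255,255))
for x,y in((170,203),(170,245)):
    m=k[y:y+35,x:x+30]; p=np.argwhere(m)[:,::-1]+[x,y]; r=cv2.minAreaRect(p.astype(np.float32)); b=cv2.boxPoints(r)
    print(len(p),r,plane("top",[r[0]],.013))
# block top z=.072
b=lambda p:(np.array(p,float)+.5)/4+[370,230]-.5
B=plane("top",[b(p) for p in((465,112),(693,112),(693,203),(465,203))]-np.array([100,0]),.072);print("block",B,B.mean(0))
print("stylus base",plane("top",[b((174,162))],.074),"stylus top",plane("top",[b((213,166))],.14))
print("tri styl",tri(np.array([(578-400)/5.97+310,(370-300)/4.29+140]),b((213,166))))
```

```text
thick corners [[ 0.5974 -0.0019  0.05  ]
 [ 0.6097 -0.0858  0.05  ]
 [ 0.5326 -0.0987  0.05  ]
 [ 0.5204 -0.0192  0.05  ]] [np.float64(0.0848), np.float64(0.0781), np.float64(0.0804), np.float64(0.0789)] [ 0.56505381 -0.05139368  0.05      ]
ring [[ 0.56502672 -0.04907073  0.05      ]] red wall ends [[ 0.46440972 -0.05225193  0.04      ]
 [ 0.46814424 -0.08256307  0.04      ]]
end wall [[ 0.40583055 -0.05972808  0.04      ]
 [ 0.41117475 -0.09169585  0.04      ]]
bay end corners [[ 0.39982167 -0.04578576  0.018     ]
 [ 0.41161937 -0.10753775  0.018     ]]
lips [[ 0.52111288 -0.0429538   0.026     ]
 [ 0.40397089 -0.06406697  0.026     ]
 [ 0.52486638 -0.07795245  0.026     ]
 [ 0.4094049  -0.09472833  0.026     ]]
ring tri (array([ 0.56420094, -0.0491082 ,  0.05148904]), np.float64(0.0016431563782002318)) ring side plane [[ 0.56367211 -0.05107194  0.05      ]]
cell green (array([0.5888098 , 0.27502895, 0.01486256]), np.float64(0.004403878926373023)) red (array([0.6097415 , 0.2900346 , 0.01680048]), np.float64(0.003861410096728037)) [[0.5909993  0.27566138 0.014     ]
 [0.61177039 0.
[... 252 characters left out ...]
919991 0.014     ]]
181 ((184.80880737304688, 219.01467895507812), (18.693342208862305, 10.289915084838867), 59.03623962402344) [[0.59623995 0.27899571 0.013     ]]
181 ((183.14865112304688, 262.3918762207031), (18.57708740234375, 10.357135772705078), 80.53767395019531) [[0.48377289 0.2836271  0.013     ]]
block [[ 0.49235856 -0.22925245  0.072     ]
 [ 0.48982211 -0.37173395  0.072     ]
 [ 0.43373085 -0.37022995  0.072     ]
 [ 0.43655622 -0.22802679  0.072     ]] [ 0.46311694 -0.29981078  0.072     ]
stylus base [[ 0.46060782 -0.29576955  0.074     ]] stylus top [[ 0.4634066 -0.3000604  0.14     ]]
tri styl (array([ 0.46095475, -0.30171526,  0.13535616]), np.float64(0.004101040305717923))
```

```bash
cat >> h.py <<'E'
from scipy.spatial.transform import Rotation as Ro
def go(p,yaw):
    s=status.read_state(); R0=Ro.from_rotvec(s["tcp_rot"]); y=np.radians(yaw)
    R1=Ro.from_matrix(np.array([[np.cos(y),np.sin(y),0],[np.sin(y),-np.cos(y),0],[0,0,-1]]))
    print("t",s["time"],"pos",s["tool_pos"].round(4),"yaw",np.degrees(np.arctan2(*R0.as_matrix()[[1,0],0])).round(2),"w",round(s["width"],3),"F",s["wrist_force"].round(1))
    print("delta",R0.inv().apply(np.array(p)-s["tool_pos"]).round(4),(R0.inv()*R1).as_rotvec().round(3))
E
python3 -c "
from h import *
go((.48,-.40,.25),10);go((.5,-.05,.25),10);go((.484,.284,.12),10)"
```

```text
t 0.1 pos [ 0.1497 -0.6575  0.23  ] yaw 12.82 w 1.001 F [-0.5 -0.9 -0.4]
delta [ 0.3792 -0.1778 -0.0195] [-0.002 -0.     0.049]
t 0.1 pos [ 0.1497 -0.6575  0.23  ] yaw 12.82 w 1.001 F [-0.5 -0.9 -0.4]
delta [ 0.4764 -0.5147 -0.0188] [-0.002 -0.     0.049]
t 0.1 pos [ 0.1497 -0.6575  0.23  ] yaw 12.82 w 1.001 F [-0.5 -0.9 -0.4]
delta [ 0.5349 -0.8436  0.1119] [-0.002 -0.     0.049]
```

Request:
apply_moves --pt "0.04 -0.02 -0.01 0 0 0 0" --pt "0.3 -0.14 -0.02 0 0 0.05 0" --pt "0.3 -0.14 -0.02 0 0 0.05 0" --pt "0.3 -0.14 -0.02 0 0 0.05 0" --pt "0.3 -0.14 -0.02 0 0 0.05 0" --pt "0.3 -0.14 -0.02 0 0 0.05 0" --pt "0.3 -0.14 -0.02 0 0 0.05 0" --pt "0.3 -0.14 -0.02 0 0 0.05 0" --squeeze 30

```text
time: 0.77
tool_pos: [0.4124, -0.4532, 0.2509]
tcp_rot: [-3.129, -0.273, 0.001]
wrist_force: [0.3, 0.1, 0.1]
width: 0.998
```

```bash
python3 -c "
from h import *
go((.5,-.05,.25),10)"
```

```text
t 0.7667 pos [ 0.4124 -0.4532  0.2509] yaw 9.95 w 0.998 F [0.3 0.1 0.1]
delta [ 0.156  -0.382   0.0011] [-0.001  0.    -0.001]
```

Request:
apply_moves --pt "0.15 -0.36 0 0 0 0 0" --pt "0.15 -0.36 0 0 0 0 0" --pt "0.15 -0.36 0 0 0 0 0" --pt "0.15 -0.36 0 0 0 0 0" --pt "0.15 -0.36 0 0 0 0 0" --pt "0.15 -0.36 0 0 0 0 0" --pt "0.15 -0.36 0 0 0 0 0" --pt "0.15 -0.36 0 0 0 0 0"

```text
time: 1.43
tool_pos: [0.484, -0.1278, 0.251]
tcp_rot: [-3.13, -0.272, 0.0]
wrist_force: [0.4, 0.8, -0.3]
width: 0.998
```

```bash
python3 -c "
from h import *
go((.484,.284,.15),10)"
```

```text
t 1.4333 pos [ 0.484  -0.1278  0.251 ] yaw 9.94 w 0.998 F [ 0.4  0.8 -0.3]
delta [ 0.0711 -0.4056  0.101 ] [-0.     0.    -0.001]
```

Request:
apply_moves --pt "0.06 -0.33 0.02 0 0 0 0" --pt "0.06 -0.33 0.02 0 0 0 0" --pt "0.06 -0.33 0.02 0 0 0 0" --pt "0.06 -0.33 0.02 0 0 0 0" --pt "0.06 -0.33 0.02 0 0 0 0" --pt "0.06 -0.33 0.02 0 0 0 0" --pt "0.06 -0.33 0.02 0 0 0 0" --pt "0.06 -0.33 0.02 0 0 0 0"

```text
time: 2.1
tool_pos: [0.4855, 0.2049, 0.2311]
tcp_rot: [3.13, 0.273, -0.0]
wrist_force: [0.5, 0.3, 0.4]
width: 1.0
```

```bash
python3 -c "
from h import *
go((.484,.284,.12),10)"
```

```text
t 2.1 pos [0.4855 0.2049 0.2311] yaw 9.97 w 1.0 F [0.5 0.3 0.4]
delta [ 0.0122 -0.0782  0.111 ] [ 0.     0.    -0.001]
```

Request:
apply_moves --pt "0.012 -0.078 0.08 0 0 0 0" --pt "0.012 -0.078 0.08 0 0 0 0" --pt "0.012 -0.078 0.08 0 0 0 0" --pt "0.012 -0.078 0.12 0 0 0 0" --pt "0.012 -0.078 0.16 0 0 0 0" --pt "0.012 -0.078 0.19 0 0 0 0" --pt "0.012 -0.078 0.19 0 0 0 0"

```text
time: 2.68
tool_pos: [0.4783, 0.2788, 0.0338]
tcp_rot: [3.124, 0.273, -0.021]
wrist_force: [-1.4, -0.5, -1.1]
width: 0.999
```

```bash
python3 -c "
from h import *
go((.484,.284,.007),10)
for n,c in(('top',(183,264)),('side',(308,325))):
    im=vision.read_camera(n); u,v=proj(n,[(.484,.284,.03)])[0].astype(int); save(n+'1.png',cv2.resize(im[v-45:v+45,u-60:u+60],(640,480),interpolation=cv2.INTER_CUBIC))
import cv2
cv2.imwrite('pics/c1.png',np.hstack([cv2.resize(cv2.imread('pics/%s1.png'%n),(400,300)) for n in('top','side')]))
"
```

```text
t 2.6833 pos [0.4783 0.2788 0.0338] yaw 9.99 w 0.999 F [-1.4 -0.5 -1.1]
delta [ 0.0069 -0.0043  0.0267] [ 0.005  0.014 -0.   ]
```

View pics/c1.png

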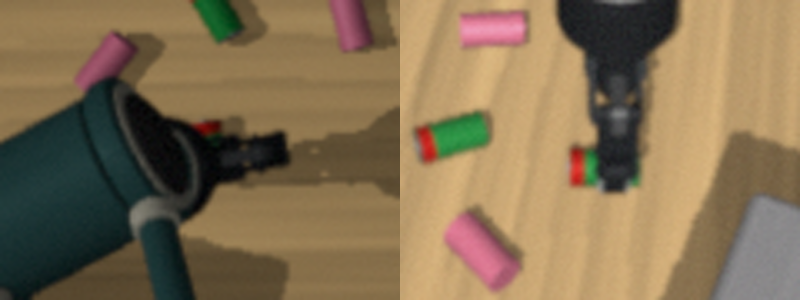

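The gripper is over cell b with both fingers clear of it. It was still moving when read, so I'll let it settle and recheck.

Request:
apply_moves --pt "0 0 0 0 0 0 0" --pt "0 0 0 0 0 0 0"

```text
time: 2.95
tool_pos: [0.4871, 0.2828, 0.0444]
tcp_rot: [-3.128, -0.272, -0.008]
wrist_force: [0.5, -0.5, -0.2]
width: 1.001
```

```bash
python3 -c "
from h import *
go((.484,.284,.007),10)"
```

```text
t 2.95 pos [0.4871 0.2828 0.0444] yaw 9.94 w 1.001 F [ 0.5 -0.5 -0.2]
delta [-0.003  -0.0016  0.0374] [-0.002 -0.005 -0.001]
```

Request:
apply_moves --pt "0 0 0.012 0 0 0 0" --pt "0 0 0.024 0 0 0 0" --pt "0 0 0.032 0 0 0 0" --pt "0 0 0.034 0 0 0 0" --pt "0 0 0.034 0 0 0 0" --pt "0 0 0.034 0 0 0 0"

```text
time: 3.45
tool_pos: [0.4843, 0.2816, 0.0069]
tcp_rot: [3.129, 0.273, -0.002]
wrist_force: [-0.3, 0.7, -0.4]
width: 1.002
```

```bash
python3 -c "
from h import *
go((.484,.284,.007),10)"
```

```text
t 3.45 pos [0.4843 0.2816 0.0069] yaw 9.96 w 1.002 F [-0.3  0.7 -0.4]
delta [ 0.0001 -0.0024 -0.0001] [ 0.     0.001 -0.001]
```

Request:
apply_moves --pt "0 0 0 0 0 0 0.4" --pt "0 0 0 0 0 0 0.6" --pt "0 0 0 0 0 0 0.8" --pt "0 0 0 0 0 0 0.8" --pt "0 0 0 0 0 0 0.8" --pt "0 0 0 0 0 0 0.8" --pt "0 0 0 0 0 0 0.8" --pt "0 0 0 0 0 0 0.8"

```text
time: 4.12
tool_pos: [0.4849, 0.2819, 0.0078]
tcp_rot: [-3.13, -0.273, -0.001]
wrist_force: [-0.2, -0.5, 3.6]
width: 0.292
```

Request:
apply_moves --pt "0 0 0 0 0 0 0.8" --pt "0 0 -0.01 0 0 0 0.8" --pt "0 0 -0.03 0 0 0 0.8" --pt "0 0 -0.06 0 0 0 0.8" --pt "0 0 -0.09 0 0 0 0.8" --pt "0 0 -0.11 0 0 0 0.8" --pt "0 0 -0.11 0 0 0 0.8" --pt "0 0 -0.11 0 0 0 0.8"

```text
time: 4.78
tool_pos: [0.4858, 0.2823, 0.1194]
tcp_rot: [-3.128, -0.273, -0.005]
wrist_force: [-0.5, -0.7, -1.1]
width: 0.291
```

```bash
python3 -c "
from h import *
go((.44,-.07,.12),9.2)
im=vision.read_camera('side'); s=status.read_state(); u,v=proj('side',[s['tool_pos']])[0].astype(int)
save('c2.png',cv2.resize(im[v-45:v+45,u-60:u+60],(640,480),interpolation=cv2.INTER_CUBIC)); print(u,v)
k=cv2.inRange(cv2.cvtColor(im,cv2.COLOR_RGB2HSV),(0,170,70),(5,255,255)); n,l,st,c=cv2.connectedComponentsWithStats(k[v-45:v+45,u-60:u+60]); print(c+[u-60,v-45],st[:,4])
"
```

```text
t 4.7833 pos [0.4858 0.2823 0.1194] yaw 9.96 w 0.291 F [-0.5 -0.7 -1.1]
delta [-0.106   0.3391 -0.0014] [-0.001 -0.004  0.013]
306 294
[[305.66325105 293.43921751]
 [298.21621622 292.72972973]
 [252.53571429 317.82142857]] [10735    37    28]
```

View pics/c2.png

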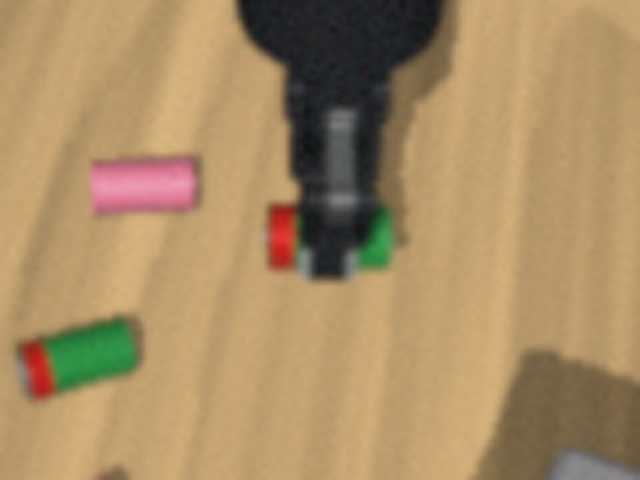

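Cell b is held level and centred between the fingers, spanning px 267–392 with the finger at 328. I'll carry it to the far trough.

Request:
apply_moves --pt "-0.02 0.04 -0.01 0 0 0 0.8" --pt "-0.047 0.341 -0.01 0 0 0.013 0.8" --pt "-0.047 0.341 -0.01 0 0 0.013 0.8" --pt "-0.047 0.341 -0.01 0 0 0.013 0.8" --pt "-0.047 0.341 -0.01 0 0 0.013 0.8" --pt "-0.047 0.341 -0.01 0 0 0.013 0.8" --pt "-0.047 0.341 -0.01 0 0 0.013 0.8" --pt "-0.047 0.341 -0.01 0 0 0.013 0.8"

```text
time: 5.5
tool_pos: [0.4941, -0.0496, 0.1253]
tcp_rot: [-3.131, -0.252, 0.006]
wrist_force: [0.6, 0.6, -0.2]
width: 0.291
```

```bash
python3 -c "
from h import *
go((.498,-.062,.08),9.2)"
```

```text
t 5.5 pos [ 0.4941 -0.0496  0.1253] yaw 9.22 w 0.291 F [ 0.6  0.6 -0.2]
delta [0.002  0.0129 0.0453] [-0.001  0.004  0.   ]
```

Request:
apply_moves --pt "0.002 0.012 0.02 0 0 0 0.8" --pt "0.002 0.012 0.04 0 0 0 0.8" --pt "0.002 0.012 0.06 0 0 0 0.8" --pt "0.002 0.012 0.06 0 0 0 0.8" --pt "0.002 0.012 0.06 0 0 0 0.8" --pt "0.002 0.012 0.06 0 0 0 0.8" --pt "0.002 0.012 0.06 0 0 0 0.8"

```text
time: 6.08
tool_pos: [0.5008, -0.0592, 0.0682]
tcp_rot: [3.131, 0.253, 0.002]
wrist_force: [0.1, -0.7, 0.3]
width: 0.29
```

```bash
python3 -c "
from h import *
go((.498,-.062,.028),9.2)
im=vision.read_camera('side'); s=status.read_state(); u,v=proj('side',[s['tool_pos']])[0].astype(int)
a=cv2.resize(im[v-30:v+30,u-40:u+40],(640,480),interpolation=cv2.INTER_CUBIC)
save('c3.png',a)
c=s['tool_pos'].copy();c[2]+=.006
m=np.array([.987,.16,0])
for n,X in(('hold center',c),('plus',c+.025*m),('farwall mid',np.array([.505,-.061,.026])+.022*m),('midwall top',np.array([.505,-.061,.04])-.036*m)):
  print(n,((proj('side',[X])[0]-[u-40,v-30]+.5)*8).round())
"
```

```text
t 6.0833 pos [ 0.5008 -0.0592  0.0682] yaw 9.25 w 0.29 F [ 0.1 -0.7  0.3]
delta [-0.0033  0.0023  0.0402] [ 0.    -0.001  0.001]
hold center [326. 236.]
plus [257. 235.]
farwall mid [250. 334.]
midwall top [409. 308.]
```

View pics/c3.png

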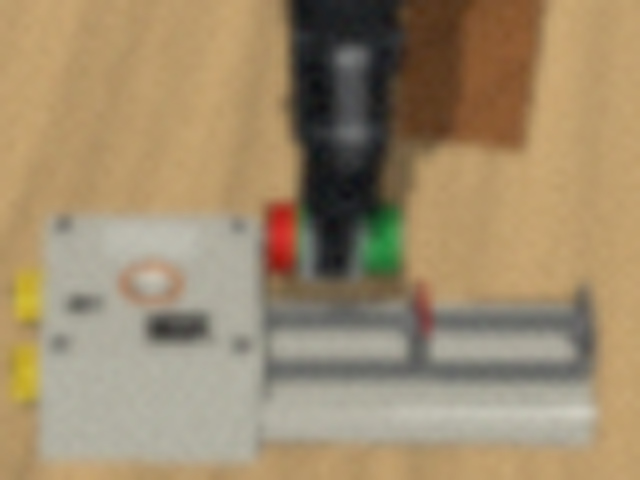

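```bash
python3 -c "
from h import *
s=status.read_state(); u,v=proj('side',[s['tool_pos']])[0].astype(int)
y=np.radians(9.2);R=np.array([[np.cos(y),-np.sin(y),0],[np.sin(y),np.cos(y),0],[0,0,1]]);o=np.array([.505,-.061,0])
P={'lip+':(-7,14.5,26),'lip-':(-7,-14.5,26),'thick c ++':(102,42,50),'c +-':(102,-42,50),'c --':(22,-42,50),'c -+':(22,42,50),'bay end +':(-102,32,18),'bay end+ bottom':(-102,32,0),'face lip':(22,14.5,26),'midwall+':(-38,14.5,40),'endwall+':(-100,14.5,40)}
for k,p in P.items():
  X=o+R@(np.array(p)/1000.); print(k,((proj('side',[X])[0]-[u-40,v-30]+.5)*8).round(),X.round(4),'top',proj('top',[X])[0].round(1))
print('ring',((proj('side',[(.565,-.0491,.05)])[0]-[u-40,v-30]+.5)*8).round())
im=vision.read_camera('top');u,v=proj('top',[s['tool_pos']])[0].astype(int);print(u,v)
save('c4.png',cv2.resize(im[v-50:v+40,u-60:u+60],(800,600),interpolation=cv2.INTER_CUBIC))
"
```

```text
lip+ [330. 360.] [ 0.4958 -0.0478  0.026 ] top [311.3 256.5]
lip- [327. 311.] [ 0.5004 -0.0764  0.026 ] top [322.4 254.5]
thick c ++ [ 32. 354.] [ 0.599  -0.0032  0.05  ] top [293.4 216. ]
c +- [ 40. 211.] [ 0.6124 -0.0862  0.05  ] top [326.3 210.2]
c -- [251. 215.] [ 0.5334 -0.0989  0.05  ] top [331.9 241.6]
c -+ [255. 357.] [ 0.52  -0.016  0.05 ] top [299.  247.4]
bay end + [590. 412.] [ 0.3992 -0.0457  0.018 ] top [310.8 294. ]
bay end+ bottom [585. 449.] [ 0.3992 -0.0457  0.    ] top [310.5 293.1]
face lip [251. 359.] [ 0.5244 -0.0432  0.026 ] top [309.3 245.3]
midwall+ [417. 333.] [ 0.4652 -0.0528  0.04  ] top [313.7 268.9]
endwall+ [586. 335.] [ 0.404  -0.0627  0.04  ] top [318.  293.2]
ring [147. 286.]
316 255
```

View pics/c4.png

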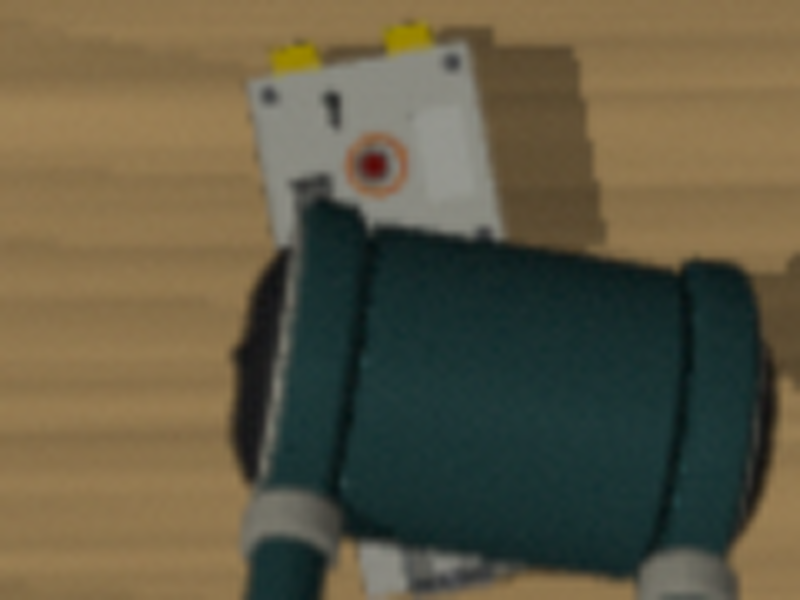

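The close views agree with the monitor fit to about 2 mm (ring at (150,283) against a predicted (147,286)). I'll lower the cell to just above the lips and check there.

Request:
apply_moves --pt "-0.002 0.003 0.01 0 0 0 0.8" --pt "-0.002 0.003 0.02 0 0 0 0.8" --pt "-0.002 0.003 0.03 0 0 0 0.8" --pt "-0.002 0.003 0.034 0 0 0 0.8" --pt "-0.002 0.003 0.034 0 0 0 0.8" --pt "-0.002 0.003 0.034 0 0 0 0.8"

```text
time: 6.68
tool_pos: [0.4979, -0.0626, 0.0325]
tcp_rot: [-3.131, -0.252, 0.003]
wrist_force: [0.3, 0.2, -1.1]
width: 0.286
```

```bash
python3 -c "
from h import *
go((.499,-.0625,.028),9.2)
im=vision.read_camera('side'); s=status.read_state(); u,v=proj('side',[(.5,-.06,.03)])[0].astype(int);print(u,v)
save('c5.png',cv2.resize(im[v-25:v+20,u-30:u+30],(800,600),interpolation=cv2.INTER_CUBIC))
"
```

```text
t 6.6833 pos [ 0.4979 -0.0626  0.0325] yaw 9.21 w 0.286 F [ 0.3  0.2 -1.1]
delta [0.0011 0.0001 0.0045] [-0.001  0.002  0.   ]
316 225
```

View pics/c5.png

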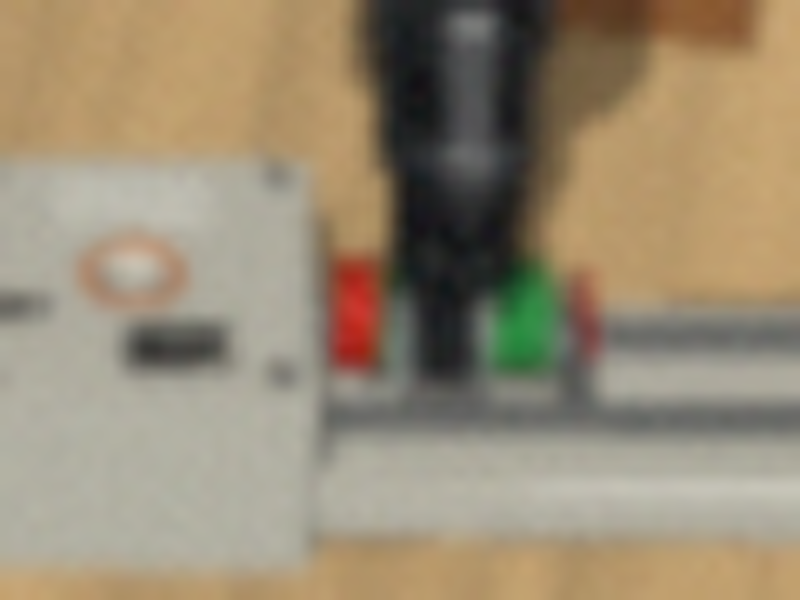

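The cell sits between the thick face (px 322) and the mid wall (px ~565), and is well centred. Next I lower it the last bit and release.

Request:
apply_moves --pt "0.001 0 0.002 0 0 0 0.8" --pt "0.001 0 0.004 0 0 0 0.8" --pt "0.001 0 0.005 0 0 0 0.8" --pt "0.001 0 0.005 0 0 0 0.8" --pt "0.001 0 0.005 0 0 0 0.8"

```text
time: 7.15
tool_pos: [0.4996, -0.0626, 0.0284]
tcp_rot: [-3.131, -0.252, 0.0]
wrist_force: [-0.2, 0.1, -0.9]
width: 0.291
```

```bash
python3 -c "
from h import *
go((.499,-.0625,.0275),9.2)"
```

```text
t 7.15 pos [ 0.4996 -0.0626  0.0284] yaw 9.21 w 0.291 F [-0.2  0.1 -0.9]
delta [-0.0006 -0.0002  0.0009] [-0.  0.  0.]
```

Request:
apply_moves --pt "0 0 0.002 0 0 0 0.8" --pt "0 0 0.002 0 0 0 0.8" --pt "0 0 0.001 0 0 0 0.6" --pt "0 0 0.0 0 0 0 0.5" --pt "0 0 0.0 0 0 0 0.4" --pt "0 0 0 0 0 0 0.3" --pt "0 0 0 0 0 0 0.3"

```text
time: 7.73
tool_pos: [0.4997, -0.0626, 0.0285]
tcp_rot: [3.131, 0.252, 0.0]
wrist_force: [-0.2, -0.5, 0.2]
width: 0.701
```

Request:
apply_moves --pt "0 0 -0.01 0 0 0 0.2" --pt "0 0 -0.03 0 0 0 0.1" --pt "0 0 -0.06 0 0 0 0" --pt "0 0 -0.1 0 0 0 0" --pt "0 -0.04 -0.1 0 0 0 0" --pt "0 -0.08 -0.1 0 0 0 0" --pt "0 -0.12 -0.1 0 0 0 0" --pt "0 -0.15 -0.1 0 0 0 0"

```text
time: 8.4
tool_pos: [0.4752, 0.0876, 0.1298]
tcp_rot: [-3.131, -0.251, -0.003]
wrist_force: [0.9, 0.0, 0.6]
width: 0.998
```

```bash
python3 -c "
from h import *
go((.596,.279,.12),32)
im={n:vision.read_camera(n) for n in('side','top')}
o=[]
for n in im:
  u,v=proj(n,[(.49,-.06,.03)])[0].astype(int); o.append(cv2.resize(im[n][v-30:v+30,u-40:u+40],(400,300),interpolation=cv2.INTER_CUBIC))
save('c6.png',np.hstack(o))
"
```

```text
t 8.4 pos [0.4752 0.0876 0.1298] yaw 9.18 w 0.998 F [0.9 0.  0.6]
delta [ 0.1497 -0.1697  0.0102] [-0.    -0.002 -0.398]
```

View pics/c6.png

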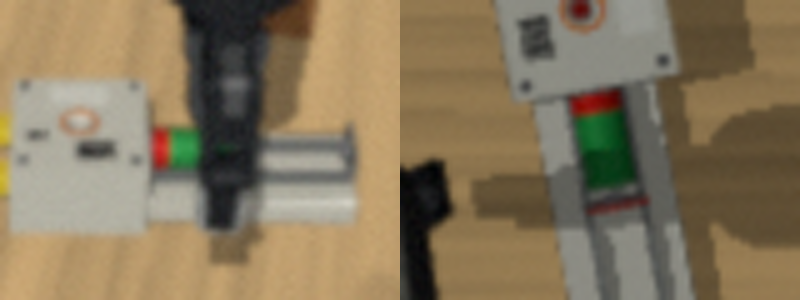

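The top view shows cell b in the far trough with its red end at the thick end. Cell a is next.

Request:
apply_moves --pt "0.03 -0.03 0 0 0 -0.1 0" --pt "0.15 -0.17 0.01 0 0 -0.4 0" --pt "0.15 -0.17 0.01 0 0 -0.4 0" --pt "0.15 -0.17 0.01 0 0 -0.4 0" --pt "0.15 -0.17 0.01 0 0 -0.4 0" --pt "0.15 -0.17 0.01 0 0 -0.4 0" --pt "0.15 -0.17 0.04 0 0 -0.4 0" --pt "0.15 -0.17 0.04 0 0 -0.4 0"

```text
time: 9.17
tool_pos: [0.5947, 0.2768, 0.0841]
tcp_rot: [3.017, 0.871, -0.01]
wrist_force: [-2.0, -1.4, -2.1]
width: 0.999
```

Request:
apply_moves --pt "0 0 0 0 0 0 0" --pt "0 0 0 0 0 0 0"

```text
time: 9.33
tool_pos: [0.5963, 0.2763, 0.0887]
tcp_rot: [3.019, 0.868, -0.001]
wrist_force: [-1.1, -0.6, 0.9]
width: 1.003
```

```bash
python3 -c "
from h import *
go((.5955,.279,.007),32)"
```

```text
t 9.3333 pos [0.5963 0.2763 0.0887] yaw 32.09 w 1.003 F [-1.1 -0.6  0.9]
delta [ 0.0008 -0.0027  0.0817] [0.    0.001 0.002]
```

Request:
apply_moves --pt "0 -0.002 0.025 0 0 0 0" --pt "0 -0.002 0.05 0 0 0 0" --pt "0 -0.002 0.07 0 0 0 0" --pt "0 -0.002 0.08 0 0 0 0" --pt "0 -0.002 0.081 0 0 0 0" --pt "0 -0.002 0.081 0 0 0 0" --pt "0 -0.002 0.081 0 0 0 0"

```text
time: 9.92
tool_pos: [0.5968, 0.2793, 0.0094]
tcp_rot: [-3.019, -0.869, -0.005]
wrist_force: [-0.2, -0.6, 0.5]
width: 1.001
```

```bash
python3 -c "
from h import *
go((.5955,.279,.007),32)"
```

```text
t 9.9167 pos [0.5968 0.2793 0.0094] yaw 32.11 w 1.001 F [-0.2 -0.6  0.5]
delta [-0.0013 -0.0005  0.0024] [ 0.    -0.003  0.002]
```

Request:
apply_moves --pt "-0.001 0 0.001 0 0 0 0.4" --pt "-0.001 0 0.001 0 0 0 0.6" --pt "-0.001 0 0.001 0 0 0 0.8" --pt "-0.001 0 0.001 0 0 0 0.8" --pt "-0.001 0 0.001 0 0 0 0.8" --pt "-0.001 0 0.001 0 0 0 0.8" --pt "-0.001 0 0.001 0 0 0 0.8" --pt "-0.001 0 0.001 0 0 0 0.8"

```text
time: 10.58
tool_pos: [0.5948, 0.2786, 0.0069]
tcp_rot: [-3.019, -0.869, -0.001]
wrist_force: [-1.1, -0.3, 4.6]
width: 0.293
```

Request:
apply_moves --pt "0 0 0 0 0 0 0.8" --pt "0 0 -0.01 0 0 0 0.8" --pt "0 0 -0.03 0 0 0 0.8" --pt "0 0 -0.06 0 0 0 0.8" --pt "0 0 -0.09 0 0 0 0.8" --pt "0 0 -0.12 0 0 0 0.8" --pt "0 0 -0.12 0 0 0 0.8" --pt "0 0 -0.12 0 0 0 0.8"

```text
time: 11.25
tool_pos: [0.5964, 0.2793, 0.1297]
tcp_rot: [-3.018, -0.869, -0.009]
wrist_force: [0.3, -0.4, -1.3]
width: 0.293
```

```bash
python3 -c "
from h import *
go((.438,-.0725,.125),9.2)
s=status.read_state();R=Ro.from_rotvec(s['tcp_rot']).as_matrix()
c=s['tool_pos']+[0,0,.0055]; print('pred -,c,+',proj('side',[c-.025*R[:,0],c,c+.025*R[:,0]]).round(1))
im=vision.read_camera('side');h=cv2.cvtColor(im,cv2.COLOR_RGB2HSV)
u,v=proj('side',[c])[0].astype(int)
k=(cv2.inRange(h,(40,90,30),(85,255,255))|cv2.inRange(h,(0,150,40),(12,255,255)))[v-20:v+20,u-25:u+25]
p=np.argwhere(k)[:,::-1]+[u-25,v-20]; print(len(p),cv2.minAreaRect(p.astype(np.float32)),p.min(0),p.max(0))
"
```

```text
t 11.25 pos [0.5964 0.2793 0.1297] yaw 32.13 w 0.293 F [ 0.3 -0.4 -1.3]
delta [-0.3213  0.2136  0.003 ] [-0.    -0.006  0.4  ]
pred -,c,+ [[266.7 278.1]
 [255.8 281.2]
 [244.7 284.3]]
79 ((257.07550048828125, 280.2641296386719), (11.538285255432129, 21.15352439880371), 74.05460357666016) [246 276] [268 288]
```

Cell a is gripped, centred to within about 1 mm. I'll carry it to the near trough.

Request:
apply_moves --pt "-0.02 0.015 0 0 0 0.05 0.8" --pt "-0.32 0.214 0 0 0 0.4 0.8" --pt "-0.32 0.214 0 0 0 0.4 0.8" --pt "-0.32 0.214 0 0 0 0.4 0.8" --pt "-0.32 0.214 0 0 0 0.4 0.8" --pt "-0.32 0.214 0 0 0 0.4 0.8" --pt "-0.32 0.214 0 0 0 0.4 0.8" --pt "-0.32 0.214 0 0 0 0.4 0.8"

```text
time: 11.97
tool_pos: [0.4624, -0.0119, 0.1241]
tcp_rot: [-3.131, -0.253, 0.007]
wrist_force: [0.4, -0.2, -0.8]
width: 0.291
```

```bash
python3 -c "
from h import *
go((.438,-.0725,.12),9.2)"
```

```text
t 11.9667 pos [ 0.4624 -0.0119  0.1241] yaw 9.25 w 0.291 F [ 0.4 -0.2 -0.8]
delta [-0.0338  0.0559  0.0042] [-0.001  0.004  0.001]
```

Request:
apply_moves --pt "-0.015 0.025 0.01 0 0 0 0.8" --pt "-0.03 0.05 0.02 0 0 0 0.8" --pt "-0.033 0.056 0.035 0 0 0 0.8" --pt "-0.033 0.056 0.05 0 0 0 0.8" --pt "-0.033 0.056 0.06 0 0 0 0.8" --pt "-0.033 0.056 0.06 0 0 0 0.8" --pt "-0.033 0.056 0.06 0 0 0 0.8" --pt "-0.033 0.056 0.06 0 0 0 0.8"

```text
time: 12.63
tool_pos: [0.442, -0.0708, 0.0664]
tcp_rot: [-3.131, -0.254, 0.001]
wrist_force: [0.4, -0.0, -0.8]
width: 0.292
```

```bash
python3 -c "
from h import *
go((.4385,-.0725,.034),9.2)"
```

```text
t 12.6333 pos [ 0.442  -0.0708  0.0664] yaw 9.26 w 0.292 F [ 0.4 -0.  -0.8]
delta [-0.0037  0.0011  0.0324] [-0.     0.     0.001]
```

Request:
apply_moves --pt "-0.003 0.001 0.01 0 0 0 0.8" --pt "-0.003 0.001 0.02 0 0 0 0.8" --pt "-0.003 0.001 0.03 0 0 0 0.8" --pt "-0.003 0.001 0.032 0 0 0 0.8" --pt "-0.003 0.001 0.032 0 0 0 0.8" --pt "-0.003 0.001 0.032 0 0 0 0.8"

```text
time: 13.13
tool_pos: [0.4388, -0.0726, 0.034]
tcp_rot: [-3.131, -0.252, 0.002]
wrist_force: [0.0, 0.1, -0.0]
width: 0.294
```

```bash
python3 -c "
from h import *
go((.4385,-.0725,.028),9.2)
im=vision.read_camera('side'); u,v=proj('side',[(.45,-.07,.03)])[0].astype(int);print(u,v)
save('c7.png',cv2.resize(im[v-25:v+20,u-30:u+30],(800,600),interpolation=cv2.INTER_CUBIC))
"
```

```text
t 13.1333 pos [ 0.4388 -0.0726  0.034 ] yaw 9.22 w 0.294 F [ 0.   0.1 -0. ]
delta [-0.0002 -0.0001  0.006 ] [-0.     0.001  0.   ]
333 225
```

View pics/c7.png

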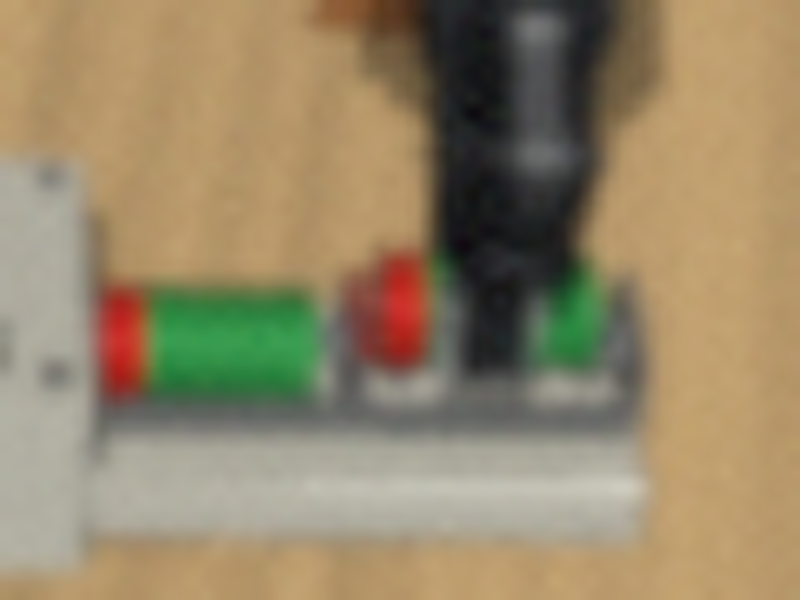

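Cell a spans px 378–605 between walls at ~360 and ~615, so it is free on both sides. I'll lower and release it.

Request:
apply_moves --pt "0 0 0.002 0 0 0 0.8" --pt "0 0 0.004 0 0 0 0.8" --pt "0 0 0.006 0 0 0 0.8" --pt "0 0 0.007 0 0 0 0.8" --pt "0 0 0.007 0 0 0 0.8" --pt "0 0 0.007 0 0 0 0.8"

```text
time: 13.68
tool_pos: [0.439, -0.0727, 0.0273]
tcp_rot: [-3.131, -0.252, 0.0]
wrist_force: [-0.7, -0.1, -0.5]
width: 0.294
```

Request:
apply_moves --pt "0 0 0 0 0 0 0.7" --pt "0 0 -0.001 0 0 0 0.6" --pt "0 0 -0.001 0 0 0 0.5" --pt "0 0 -0.001 0 0 0 0.4" --pt "0 0 -0.001 0 0 0 0.3" --pt "0 0 -0.001 0 0 0 0.3" --pt "0 0 -0.001 0 0 0 0.3"

```text
time: 14.27
tool_pos: [0.4391, -0.0727, 0.0284]
tcp_rot: [3.131, 0.252, 0.0]
wrist_force: [0.2, 0.1, -0.1]
width: 0.696
```

Request:
apply_moves --pt "0 0 -0.01 0 0 0 0.2" --pt "0 0 -0.03 0 0 0 0.1" --pt "0 0 -0.06 0 0 0 0" --pt "0 0 -0.1 0 0 0 0" --pt "0 0 -0.14 0 0 0 0" --pt "0 0 -0.18 0 0 0 0" --pt "0 0.04 -0.2 0 0 0 0" --pt "0 0.08 -0.2 0 0 0 0"

```text
time: 14.93
tool_pos: [0.4553, -0.1509, 0.2361]
tcp_rot: [3.126, 0.259, 0.018]
wrist_force: [1.3, -0.3, -0.2]
width: 1.002
```

Request:
apply_moves --pt "0 0.04 0 0 0 0 0" --pt "0 0.07 0 0 0 0 0" --pt "0 0.07 0 0 0 0 0"

```text
time: 15.18
tool_pos: [0.4638, -0.2246, 0.2298]
tcp_rot: [3.128, 0.246, 0.003]
wrist_force: [-0.9, -0.6, 0.4]
width: 1.001
```

```bash
python3 -c "
from h import *
go((.4625,-.30,.24),0)
o=[];im={n:vision.read_camera(n) for n in('side','top')}
for n in im:
  np.save(n+'2.npy',im[n]);u,v=proj(n,[(.48,-.06,.03)])[0].astype(int); o.append(cv2.resize(im[n][v-39:v+39,u-52:u+52],(400,300),interpolation=cv2.INTER_CUBIC))
  h=cv2.cvtColor(im[n],cv2.COLOR_RGB2HSV)
  for nm,lo,hi in(('green',(40,90,30),(85,255,255)),('blue',(105,120,40),(125,255,255))):
    k=cv2.inRange(h,lo,hi); nn,l,st,c=cv2.connectedComponentsWithStats(k)
    print(n,nm,[(c[i].round(1).tolist(),st[i].tolist()) for i in range(1,nn) if st[i,4]>9 and c[i][1]>140])
u,v=proj('top',[(.4625,-.3,.14)])[0].astype(int);o.append(cv2.resize(im['top'][v-24:v+24,u-32:u+32],(400,300),interpolation=cv2.INTER_CUBIC));print('top crop origin',u-32,v-24)
u,v=proj('side',[(.4625,-.3,.12)])[0].astype(int);o.append(cv2.resize(im['side'][v-24:v+24,u-32:u+32],(400,300),interpolation=cv2.INTER_CUBIC));print('side crop origin',u-32,v-24)
save('c8.png',np.vstack([np.hstack(o[:2]),np.hstack(o[2:])]))
"
```

```text
t 15.1833 pos [ 0.4638 -0.2246  0.2298] yaw 9.0 w 1.001 F [-0.9 -0.6  0.4]
delta [-0.013   0.0743 -0.0099] [ 0.004 -0.002  0.157]
side green [([529.3, 144.4], [527, 142, 5, 6, 10]), ([525.1, 154.5], [523, 152, 5, 6, 11]), ([513.3, 178.2], [512, 176, 3, 6, 10]), ([319.9, 225.4], [314, 222, 13, 8, 100]), ([340.8, 225.5], [335, 222, 13, 8, 100])]
side blue []
top green [([316.5, 257.5], [311, 250, 12, 16, 148]), ([321.3, 281.6], [316, 274, 12, 16, 146])]
top blue []
top crop origin 390 247
side crop origin 306 136
```

View pics/c8.png

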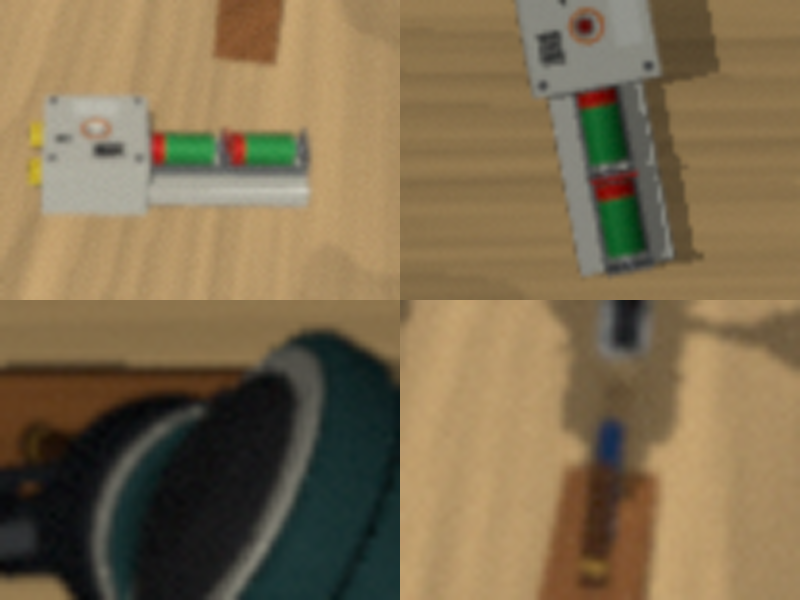

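Both cells lie in their troughs, red ends towards the thick end. The stylus goes next. The jaws must close along x to stay clear of its neighbours, so I turn to yaw 90°.

Request:
apply_moves --pt "-0.005 0.03 -0.01 0 0 -0.12 0" --pt "-0.013 0.074 -0.01 0 0 -0.24 0" --pt "-0.013 0.074 -0.01 0 0 -0.36 0" --pt "-0.013 0.074 -0.01 0 0 -0.48 0" --pt "-0.013 0.074 -0.01 0 0 -0.6 0" --pt "-0.013 0.074 -0.01 0 0 -0.72 0" --pt "-0.013 0.074 -0.01 0 0 -0.84 0" --pt "-0.013 0.074 -0.01 0 0 -0.96 0"

```text
time: 15.95
tool_pos: [0.4617, -0.293, 0.2385]
tcp_rot: [-2.654, -1.679, -0.0]
wrist_force: [-0.1, 0.6, 0.3]
width: 0.999
```

Request:
apply_moves --pt "0 0 0 0 0 -0.12 0" --pt "0 0 0 0 0 -0.24 0" --pt "0 0 0 0 0 -0.36 0" --pt "0 0 0 0 0 -0.45 0" --pt "0 0 0 0 0 -0.45 0" --pt "0 0 0 0 0 -0.45 0"

```text
time: 16.45
tool_pos: [0.4619, -0.2934, 0.2385]
tcp_rot: [-2.222, -2.22, -0.0]
wrist_force: [-0.0, -1.0, 0.1]
width: 0.998
```

```bash
python3 -c "
from h import *
go((.463,-.30,.085),89.5)
print(status.read_state()['q'])
S=np.load('side2.npy');h=cv2.cvtColor(S,cv2.COLOR_RGB2HSV);T=np.load('top0.npy');ht=cv2.cvtColor(T,cv2.COLOR_RGB2HSV)
k=cv2.inRange(ht,(100,100,30),(128,255,255))[255:285,400:440];p=np.argwhere(k)[:,::-1]+[400,255];print('top blue u',p.min(0),p.max(0))
k=cv2.inRange(h,(105,100,25),(125,255,255))[150:185,320:360];p=np.argwhere(k)[:,::-1]+[320,150];print('side',p.min(0),p.max(0),p.mean(0))
for n in('top','side'):print(n,'pred z .14,.1,.075',proj(n,[(.463,-.3,.14),(.463,-.3,.1),(.463,-.3,.075)]).round(1).tolist())
"
```

```text
t 16.45 pos [ 0.4619 -0.2934  0.2385] yaw 89.93 w 0.998 F [-0.  -1.   0.1]
delta [-0.0067  0.0011  0.1535] [-0.    -0.001  0.007]
[-6.11672124e-01  1.78362879e-02  1.86939461e+00  3.58705631e-04
  1.25476862e+00 -6.10540961e-01]
top blue u [414 268] [424 274]
side [338 156] [340 161] [339.14285714 158.42857143]
top pred z .14,.1,.075 [[422.9, 271.3], [417.9, 269.9], [414.9, 269.1]]
side pred z .14,.1,.075 [[338.6, 155.3], [337.6, 165.9], [337.0, 172.3]]
```

Request:
apply_moves --pt "-0.0065 0.001 0.02 0 0 0.005 0" --pt "-0.0065 0.001 0.05 0 0 0.005 0" --pt "-0.0065 0.001 0.07 0 0 0.005 0" --pt "-0.0065 0.001 0.07 0 0 0.005 0" --pt "-0.0065 0.001 0.09 0 0 0.005 0" --pt "-0.0065 0.001 0.12 0 0 0.005 0" --pt "-0.0065 0.001 0.145 0 0 0.005 0" --pt "-0.0065 0.001 0.153 0 0 0.005 0"

```text
time: 17.12
tool_pos: [0.4612, -0.2996, 0.0828]
tcp_rot: [-2.225, -2.211, 0.001]
wrist_force: [-1.0, 0.3, -0.6]
width: 0.999
```

Request:
apply_moves --pt "0 0 0 0 0 0 0" --pt "0 0 0 0 0 0 0" --pt "0 0 0 0 0 0 0.3"

```text
time: 17.37
tool_pos: [0.4645, -0.3022, 0.0877]
tcp_rot: [2.225, 2.213, 0.001]
wrist_force: [0.7, -0.4, 1.6]
width: 0.885
```

```bash
python3 -c "
from h import *
go((.463,-.30,.085),89.5)"
```

```text
t 17.3667 pos [ 0.4645 -0.3022  0.0877] yaw 89.7 w 0.885 F [ 0.7 -0.4  1.6]
delta [ 0.0022 -0.0015  0.0027] [0.003 0.002 0.003]
```

Request:
apply_moves --pt "0 0 0 0 0 0 0.5" --pt "0 0 0 0 0 0 0.7" --pt "0 0 0 0 0 0 0.8" --pt "0 0 0 0 0 0 1" --pt "0 0 0 0 0 0 1" --pt "0 0 0 0 0 0 1" --pt "0 0 0 0 0 0 1" --pt "0 0 0 0 0 0 1" --squeeze 40

```text
time: 18.03
tool_pos: [0.4628, -0.3014, 0.0857]
tcp_rot: [-2.227, -2.216, 0.001]
wrist_force: [-1.4, 0.5, 4.1]
width: 0.153
```

```bash
python3 -c "
from h import *
go((.463,-.30,.085),89.5)"
```

```text
t 18.0333 pos [ 0.4628 -0.3014  0.0857] yaw 89.72 w 0.153 F [-1.4  0.5  4.1]
delta [0.0015 0.0002 0.0007] [-0.     0.     0.004]
```

Request:
apply_moves --pt "0 0 -0.01 0 0 0 1" --pt "0 0 -0.025 0 0 0 1" --pt "0 0 -0.045 0 0 0 1" --pt "0 0 -0.065 0 0 0 1" --pt "0 0 -0.085 0 0 0 1" --pt "0 0 -0.105 0 0 0 1" --pt "0 0 -0.12 0 0 0 1" --pt "0 0 -0.12 0 0 0 1"

```text
time: 18.7
tool_pos: [0.4653, -0.3027, 0.2099]
tcp_rot: [2.222, 2.21, 0.003]
wrist_force: [0.7, -1.1, 0.3]
width: 0.151
```

Request:
apply_moves --pt "0 0 0 0 0 0 1" --pt "0 0 0 0 0 0 1"

```text
time: 18.87
tool_pos: [0.4625, -0.3008, 0.2044]
tcp_rot: [-2.226, -2.215, 0.0]
wrist_force: [-0.3, -0.8, -0.2]
width: 0.153
```

```bash
python3 -c "
from h import *
go((.565,-.05,.20),89.5)
im={n:vision.read_camera(n) for n in('side','top')};o=[]
s=status.read_state();p=s['tool_pos'].copy()
tip=p+[0,0,-.084];print('tip guess',tip)
for n in im:
  u,v=proj(n,[tip])[0]; print(n,u,v, 'grip',proj(n,[p+[0,0,.019]])[0]); u,v=int(u),int(v); o.append(cv2.resize(im[n][v-30:v+30,u-20:u+20],(400,600),interpolation=cv2.INTER_CUBIC)); np.save(n+'3.npy',im[n])
  print('crop origin',u-20,v-30)
save('c9.png',np.hstack(o))
"
```

```text
t 18.8667 pos [ 0.4625 -0.3008  0.2044] yaw 89.71 w 0.153 F [-0.3 -0.8 -0.2]
delta [0.2513 0.1013 0.0045] [-0.001 -0.001  0.004]
tip guess [ 0.46202967 -0.30061141  0.11956952]
side 338.4373477907916 160.6774440653296 grip [341.11602824 132.13764418]
crop origin 318 130
top 420.52129439774063 271.0043220865953 grip [434.73913103 274.89095131]
crop origin 400 241
```

View pics/c9.png

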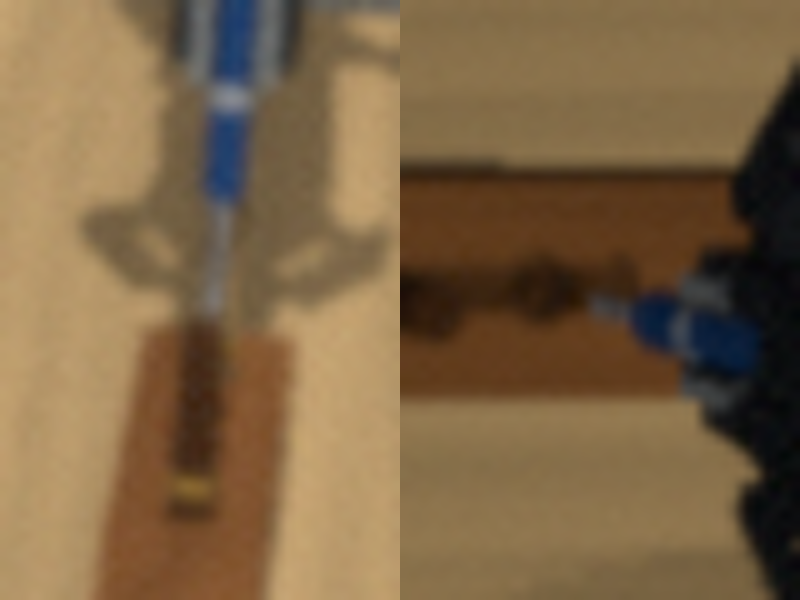

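The stylus is held upright. Its tip is at about (339,161) in the side view against a predicted (338.4,160.7), and about (419,271) against (420.5,271) in the top view. That used the last picture, so from here I measure numerically, starting with the ring in both cameras.

```bash
cat > ring.py <<'E'
from h import *
def ring(im,n,ctr=None):
    u,v=np.round(proj(n,[(.565,-.0491,.05)])[0]).astype(int); w=im[v-10:v+11,u-11:u+12]
    h=cv2.cvtColor(w,cv2.COLOR_RGB2HSV); k=cv2.inRange(h,(2,70,60),(18,255,255))
    p=np.argwhere(k)[:,::-1].astype(np.float32)
    e=cv2.fitEllipse(cv2.convexHull(p)) if len(p)>8 else None
    return len(p), p.mean(0)+[u-11,v-10], (np.array(e[0])+[u-11,v-10],e[1]) if e else None
if __name__=="__main__":
    r={}
    for n in("top","side"):
        for f in ("0","2","3"):
            if f=="3" or f in"02":
                q=ring(np.load(n+f+".npy"),n); print(n,f,q); r[n]=q[2][0] if q[2] else q[1]
                print(plane(n,[r[n]],.05))
    print(tri(r["side"],r["top"]))
E
python3 ring.py
```

```text
top 0 (59, array([311.71186447, 229.25423717]), (array([312.00064373, 229.34777164]), (9.429852485656738, 9.491011619567871)))
[[ 0.56479923 -0.04939775  0.05      ]]
top 2 (57, array([311.71929836, 229.22807026]), (array([312.00064373, 229.34777164]), (9.429852485656738, 9.491011619567871)))
[[ 0.56479923 -0.04939775  0.05      ]]
top 3 (55, array([311.70909119, 229.27272701]), (array([312.00064373, 229.34777164]), (9.429852485656738, 9.491011619567871)))
[[ 0.56479923 -0.04939775  0.05      ]]
side 0 (53, array([295.        , 213.54716992]), (array([297.66349602, 257.30934525]), (23.905731201171875, 69.76554107666016)))
[[0.53178032 0.10298846 0.05      ]]
side 2 (56, array([295.5714283 , 213.91071439]), (array([295.91465855, 230.77920914]), (8.639516830444336, 15.211581230163574)))
[[ 0.55396697 -0.00237827  0.05      ]]
side 3 (63, array([295.04761887, 213.71428561]), (array([294.74673462, 204.75363445]), (23.267822265625, 34.81864547729492)))
[[ 0.57796851 -0.12475182  0.05      ]]
(array([ 0.56490751, -0.04581487,  0.1090034 ]), np.float64(0.0012986467315009651))
```

Request:
apply_moves --pt "0 0 -0.025 0 0 0 1" --pt "0 0 -0.045 0 0 0 1" --pt "0.03 0.012 -0.045 0 0 0 1" --pt "0.06 0.024 -0.045 0 0 0 1" --pt "0.1 0.04 -0.045 0 0 0 1" --pt "0.14 0.056 -0.045 0 0 0 1" --pt "0.18 0.072 -0.045 0 0 0 1" --pt "0.22 0.088 -0.03 0 0 0 1"

```text
time: 19.63
tool_pos: [0.5507, -0.0871, 0.239]
tcp_rot: [2.226, 2.214, 0.003]
wrist_force: [1.7, -0.6, 0.8]
width: 0.152
```

Request:
apply_moves --pt "0.015 0.006 0.02 0 0 0 1" --pt "0.031 0.013 0.04 0 0 0 1" --pt "0.031 0.013 0.06 0 0 0 1" --pt "0.031 0.013 0.07 0 0 0 1" --pt "0.031 0.013 0.07 0 0 0 1" --pt "0.031 0.013 0.07 0 0 0 1" --pt "0.031 0.013 0.07 0 0 0 1"

```text
time: 20.22
tool_pos: [0.5628, -0.0586, 0.1686]
tcp_rot: [2.227, 2.214, 0.001]
wrist_force: [-0.3, -0.3, -0.1]
width: 0.147
```

```bash
cat > tip.py <<'E'
from h import *
from ring import ring
go((.5652,-.05,.149),89.7)
s=status.read_state();R=Ro.from_rotvec(s['tcp_rot']).as_matrix();p=s['tool_pos']
for n in('side','top'):
    im=vision.read_camera(n);np.save(n+'4.npy',im)
    print(n,'pred tip',proj(n,[p+.084*R[:,2]])[0].round(1),'pred handle bottom',proj(n,[p+.041*R[:,2]])[0].round(1),'pred tcp',proj(n,[p])[0].round(1))
    print('ring model',proj(n,[(.5648,-.0494,.05)])[0].round(1))
    h=cv2.cvtColor(im,cv2.COLOR_RGB2HSV);u,v=proj(n,[p+.041*R[:,2]])[0].astype(int)
    k=cv2.inRange(h,(100,100,30),(130,255,255))[v-25:v+15,u-12:u+25];q=np.argwhere(k)[:,::-1]+[u-12,v-25]
    if n=='side':
        for r in sorted(set(q[:,1])): x=q[q[:,1]==r,0]; print(r,x.mean(),len(x),end=' | ')
    else: print(len(q),q.min(0) if len(q) else 0,q.max(0) if len(q) else 0,q.mean(0))
    d=np.abs(im.astype(int)-np.load(n+'2.npy').astype(int)).sum(2)
    u,v=proj(n,[p+.084*R[:,2]])[0].round().astype(int)
    print('\ndiff around tip, origin',u-7,v-9); print(d[v-9:v+8,u-7:u+8])
E
python3 tip.py
```

```text
t 20.2167 pos [ 0.5628 -0.0586  0.1686] yaw 89.66 w 0.147 F [-0.3 -0.3 -0.1]
delta [0.0086 0.0023 0.0196] [ 0.001  0.    -0.001]
side pred tip [296.3 209. ] pred handle bottom [296.5 196.9] pred tcp [296.8 184.9]
ring model [294.9 220.2]
171 297.0 7 | 172 297.0 7 | 173 297.0 7 | 174 297.5 6 | 175 297.0 5 | 176 296.5 4 | 177 296.5 4 | 178 296.5 4 | 179 296.5 4 | 180 296.5 4 | 181 296.5 4 | 182 296.5 4 | 183 296.5 4 | 184 296.5 4 | 185 297.0 3 | 190 297.0 3 | 191 296.5 4 | 192 296.5 4 | 193 297.0 3 | 194 297.0 3 | 195 297.0 3 | 196 297.0 3 | 197 297.0 3 | 
diff around tip, origin 289 200
[[  2   9   3   7   1   9   8  46  84 120 150 160 162 155 165]
 [  4   3   5   2   7   9  13  41  75  78 122 152 152 162 153]
 [  5   3   6  13   6   6  12  46  74  67  59 107 130 146 150]
 [  4   4  12   5   7   6  15  63  79  69  27  43  87 135 162]
 [ 12  12   1   6   5   7  13  63  78  47  22  26  96 145 163]
 [  4  10   2   2   3   4  21  68  70  28   2  37 115 145 157]
 [ 17   6   4   3   8   6  21  70  68  18   0  21 117 151 159]
 [  5   2   6   5  10   6  15  66  68  20  14  45 128 157 148]
 [ 
[... 1248 characters left out ...]
216 157 227 256 277 285 291 292 289 293]
 [113 114 134  81 150 221 166 228 265 270 299 290 294 296 299]
 [171  67  71  86 183 202 173 239 256 272 288 294 297 290 299]
 [222 151 158 181 210 181 208 244 260 272 291 291 302 292 294]
 [234 167 157 172 176 200 246 253 261 269 292 296 295 292 290]
 [291 230 194 198 245 259 270 270 260 271 280 293 291 281 280]
 [286 258 258 260 265 260 264 267 267 268 279 270 268 269 272]
 [294 272 265 271 268 270 258 262 263 272 260 256 269 270 270]
 [306 274 266 264 271 263 268 264 262 257 262 264 265 265 257]]tip.py:13: RuntimeWarning: Mean of empty slice.
  else: print(len(q),q.min(0) if len(q) else 0,q.max(0) if len(q) else 0,q.mean(0))
  ret = um.true_divide(
```

Request:
apply_moves --pt "0.004 0.001 0 0 0 0 1" --pt "0.009 0.0015 0 0 0 0 1" --pt "0.009 0.0015 0.01 0 0 0 1" --pt "0.009 0.0015 0.02 0 0 0 1" --pt "0.009 0.0015 0.025 0 0 0 1" --pt "0.009 0.0015 0.025 0 0 0 1" --pt "0.009 0.0015 0.025 0 0 0 1"

```text
time: 20.9
tool_pos: [0.563, -0.0488, 0.1415]
tcp_rot: [-2.226, -2.215, 0.002]
wrist_force: [0.6, 0.4, -0.2]
width: 0.151
```

```bash
python3 tip.py 2>/dev/null | head -9; python3 -c "
from h import *
T=np.load('top4.npy')[222:238,306:322]
for c in 0,2: print(T[:,:,c])"
```

```text
t 20.9 pos [ 0.563  -0.0488  0.1415] yaw 89.72 w 0.151 F [ 0.6  0.4 -0.2]
delta [-0.0012  0.0022 -0.0075] [-0.002 -0.     0.   ]
side pred tip [295.6 218.4] pred handle bottom [295.8 206.6] pred tcp [296.  194.9]
ring model [294.9 220.2]
181 296.5 6 | 182 296.5 6 | 183 296.5 6 | 184 296.5 6 | 185 296.5 4 | 186 296.5 4 | 187 296.0 3 | 188 296.0 3 | 189 295.5 4 | 190 295.5 4 | 191 295.5 4 | 192 295.5 4 | 193 295.5 4 | 194 295.5 4 | 195 296.0 3 | 200 296.0 3 | 201 296.5 4 | 202 296.0 3 | 203 296.0 3 | 204 296.0 3 | 205 296.0 3 | 206 296.0 3 | 207 296.5 2 | 
diff around tip, origin 289 209
[[  4   5   6   6   3  11  40  96  93  49  61 125 144 160 156]
 [  5   8   4   8   7   5  23  70  71  51  25 117 145 143 113]
 [  7   4   9   9   7   2  15  64  82  68  62  99  98 104  66]
[[30 29 30 30 32 32 31 32 31 29 33 31 29 27 28 30]
 [31 30 32 32 31 32 32 29 30 31 31 33 29 28 30 31]
 [28 31 34 34 32 32 31 32 31 30 32 32 33 31 30 31]
 [28 31 33 31 33 31 30 30 32 31 31 30 30 32 31 30]
 [30 30 32 32 32 32 34 33 30 33 31 32 30 31 32 31]
 [32 28 30 31 31 31 30 30 31 31 32 30 33 33 30 32]
 [31 32 31 3
[... 615 characters left out ...]
58 58 58 58 57 57 59 57 58 56 57 55]
 [56 58 59 58 60 58 57 56 57 57 58 58 59 59 57 57]
 [56 56 58 58 59 59 59 58 58 57 58 58 57 58 58 58]
 [58 56 57 58 57 58 57 56 58 57 58 56 58 60 57 59]
 [57 58 57 55 57 57 57 57 56 56 57 58 57 58 59 58]
 [57 57 59 56 56 55 56 55 56 58 56 57 56 57 56 57]
 [54 55 55 56 56 56 57 55 57 58 55 54 56 55 56 56]
 [55 55 54 53 55 55 57 55 55 55 54 56 56 55 55 57]
 [53 53 52 52 54 54 54 53 53 55 55 55 57 55 54 55]
 [52 52 56 54 53 55 54 53 54 53 54 53 55 54 53 54]
 [52 54 55 54 53 54 55 53 53 52 52 53 54 54 52 53]
 [52 52 53 53 51 53 51 52 53 52 54 53 52 54 53 55]
 [53 51 52 52 53 53 52 53 52 54 53 52 52 53 54 52]
 [50 52 52 52 50 52 52 51 52 53 52 53 52 53 51 54]]
```

Request:
apply_moves --pt "0 0 0.005 0 0 0 1" --pt "0 0 0.005 0 0 0 1" --pt "0 0 0.005 0 0 0 1"

```text
time: 21.25
tool_pos: [0.5637, -0.0489, 0.1375]
tcp_rot: [-2.227, -2.216, 0.0]
wrist_force: [0.4, 0.9, -0.1]
width: 0.15
```

```bash
python3 -c "
from h import *
go((.5645,-.0497,.125),89.7)"
```

```text
t 21.25 pos [ 0.5637 -0.0489  0.1375] yaw 89.71 w 0.15 F [ 0.4  0.9 -0.1]
delta [-0.0008  0.0008  0.0125] [-0. -0.  0.]
```

Request:
apply_moves --pt "-0.001 0.001 0.002 0 0 0 1" --pt "-0.001 0.001 0.004 0 0 0 1" --pt "-0.001 0.001 0.006 0 0 0 1" --pt "-0.001 0.001 0.008 0 0 0 1" --pt "-0.001 0.001 0.01 0 0 0 1" --pt "-0.001 0.001 0.012 0 0 0 1" --pt "-0.001 0.001 0.012 0 0 0 1" --pt "-0.001 0.001 0.012 0 0 0 1"

```text
time: 21.92
tool_pos: [0.5647, -0.0498, 0.1255]
tcp_rot: [-2.227, -2.216, 0.0]
wrist_force: [-0.2, -0.2, -0.5]
width: 0.15
```

```bash
python3 -c "
from h import *
go((.5645,-.0497,.115),89.7)"
```

```text
t 21.9167 pos [ 0.5647 -0.0498  0.1255] yaw 89.72 w 0.15 F [-0.2 -0.2 -0.5]
delta [ 0.0001 -0.0002  0.0105] [-0. -0.  0.]
```

The tip is about 8 mm inside the hole with no force, so it is through. Next is the press, in small steps.

Request:
apply_moves --pt "0 0 0.003 0 0 0 1" --pt "0 0 0.006 0 0 0 1" --pt "0 0 0.009 0 0 0 1" --pt "0 0 0.011 0 0 0 1" --pt "0 0 0.012 0 0 0 1" --pt "0 0 0.012 0 0 0 1" --pt "0 0 0.012 0 0 0 1" --squeeze 50

```text
time: 22.5
tool_pos: [0.5648, -0.0499, 0.1139]
tcp_rot: [-2.227, -2.216, 0.0]
wrist_force: [-1.4, 1.1, 1.1]
width: 0.147
```

Request:
apply_moves --pt "0 0 0.001 0 0 0 1" --pt "0 0 0.001 0 0 0 1" --pt "0 0 0.001 0 0 0 1"

```text
time: 22.75
tool_pos: [0.565, -0.0499, 0.113]
tcp_rot: [2.227, 2.216, 0.0]
wrist_force: [0.1, 0.4, 2.3]
width: 0.151
```

Request:
apply_moves --pt "0 0 0.001 0 0 0 1" --pt "0 0 0.001 0 0 0 1" --pt "0 0 0.001 0 0 0 1"

```text
time: 23.0
tool_pos: [0.565, -0.0499, 0.1119]
tcp_rot: [2.227, 2.216, 0.0]
wrist_force: [-0.9, -0.9, 3.5]
width: 0.151
```

Request:
apply_moves --pt "0 0 0.001 0 0 0 1" --pt "0 0 0.001 0 0 0 1" --pt "0 0 0.001 0 0 0 1"

```text
time: 23.25
tool_pos: [0.565, -0.0499, 0.1109]
tcp_rot: [2.227, 2.216, 0.0]
wrist_force: [-0.8, 0.3, 4.3]
width: 0.146
```

Request:
apply_moves --pt "0 0 0.0005 0 0 0 1" --pt "0 0 0.001 0 0 0 1" --pt "0 0 0.001 0 0 0 1" --pt "0 0 0.001 0 0 0 1"

```text
time: 23.58
tool_pos: [0.5651, -0.0499, 0.1102]
tcp_rot: [2.227, 2.216, 0.0]
wrist_force: [-1.4, 0.3, 5.8]
width: 0.146
```

Request:
apply_moves --pt "0 0 0.0005 0 0 0 1" --pt "0 0 0.0005 0 0 0 1" --pt "0 0 0.0005 0 0 0 1" --pt "0 0 0.0005 0 0 0 1" --pt "0 0 0.0005 0 0 0 1" --pt "0 0 0.0005 0 0 0 1" --pt "0 0 0.0005 0 0 0 1" --pt "0 0 0.0005 0 0 0 1"

```text
time: 24.25
tool_pos: [0.5652, -0.0499, 0.11]
tcp_rot: [2.227, 2.216, 0.001]
wrist_force: [-2.3, 0.6, 7.4]
width: 0.149
```

Request:
apply_moves --pt "0 0 0 0 0 0 1" --pt "0 0 0 0 0 0 1" --pt "0 0 0 0 0 0 1" --pt "0 0 0 0 0 0 1" --pt "0 0 0 0 0 0 1" --pt "0 0 0 0 0 0 1" --pt "0 0 0 0 0 0 1" --pt "0 0 0 0 0 0 1"

```text
time: 24.92
tool_pos: [0.5652, -0.05, 0.11]
tcp_rot: [2.227, 2.215, 0.001]
wrist_force: [-1.9, 0.5, 7.3]
width: 0.15
```

Request:
apply_moves --pt "0 0 0 0 0 0 1" --pt "0 0 0 0 0 0 1" --pt "0 0 0 0 0 0 1" --pt "0 0 0 0 0 0 1" --pt "0 0 0 0 0 0 1" --pt "0 0 0 0 0 0 1" --pt "0 0 0 0 0 0 1" --pt "0 0 0 0 0 0 1"

```text
time: 25.58
tool_pos: [0.5652, -0.0499, 0.1101]
tcp_rot: [2.227, 2.216, 0.001]
wrist_force: [-1.3, 1.0, 6.8]
width: 0.148
```

Request:
apply_moves --pt "0 0 0 0 0 0 1" --pt "0 0 0 0 0 0 1" --pt "0 0 0 0 0 0 1" --pt "0 0 0 0 0 0 1" --pt "0 0 0 0 0 0 1" --pt "0 0 0 0 0 0 1" --pt "0 0 0 0 0 0 1" --pt "0 0 0 0 0 0 1"

```text
time: 26.25
tool_pos: [0.5652, -0.0499, 0.11]
tcp_rot: [2.227, 2.216, 0.001]
wrist_force: [-2.1, 0.3, 6.8]
width: 0.15
```

```bash
python3 -c "
from h import *
go((.565,-.05,.11),89.7)
im=vision.read_camera('side');h=cv2.cvtColor(im,cv2.COLOR_RGB2HSV)
k=cv2.inRange(h,(40,90,30),(85,255,255)); nn,l,st,c=cv2.connectedComponentsWithStats(k)
print([c[i].round(1).tolist() for i in range(1,nn) if st[i,4]>30])
p=status.read_state()['tool_pos']
k=cv2.inRange(h,(100,100,30),(130,255,255))[185:225,285:310];q=np.argwhere(k)[:,::-1]+[285,185];print('blue rows',q.min(0),q.max(0),'pred handle bottom',proj('side',[p-[0,0,.041]])[0])
for r in (190,195,200,205,210,213): x=q[q[:,1]==r,0]; print(r,x.mean() if len(x) else None,end=' ')
"
```

```text
t 26.25 pos [ 0.5652 -0.0499  0.11  ] yaw 89.71 w 0.15 F [-2.1  0.3  6.8]
delta [-0.0001 -0.0002  0.    ] [0.001 0.    0.   ]
[[488.4, 102.9], [319.9, 225.4], [340.8, 225.5]]
blue rows [293 188] [298 215] pred handle bottom [294.89948743 214.96522252]
190 295.5 195 295.5 200 295.0 205 None 210 295.5 213 295.5
```

```bash
python3 -c "
from h import *
print(job.finish_job())"
```

```text
the job is handed in; nothing more can be done
None
```

I laid both fresh cells in their troughs, one in each, with the red ends towards the thick end, and released them. Then I drew the blue stylus from the block, put its tip through the orange-ringed hole and pressed the reset button. I handed the job in at about 26 s, still gripping and pressing; no verdict is reported.

**Button:** The last reading showed a steady 6.8 N upward, above the 4.7 N the spring gives at the bottom. The tool did not move any further, so the button is at its hard stop. It stayed there for over 2.6 s.

**Stylus:** It is upright and had not slipped. The bottom of the handle showed within 1 px of where I predicted it in the side view.

**Cells:** In the side view both cells were at the same pixels before and after the stylus work.

**Less certain:**
- The two cameras disagreed by about 2 mm on the hole's position.
- The arm hid the hole from the top camera during the press, so I judged the entry only from the side view and the forces.
- I made no separate check on the bystanders at the end.

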